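# Lay out the medicine bottles in reverse order

## Robot

A 6-joint arm with a two-finger parallel gripper is mounted at the origin on the work surface. World frame = base frame: x ahead of the robot, y to its left, z up, the work surface at z = 0. Lengths are in m, angles in rad, forces in N, time in s.
With the tool pointing down it reaches from about 0.4 to 0.825 m from the base axis. Payload 7 kg.
Tool frame: the origin (TCP) lies at the centre of the arm's flange, where the gripper is bolted on; the fingertips stand 178 mm ahead of it and the grasp point (between the pads) lies arm.tcp_to_grasp ahead of it (arm.tcp_to_grasp is the distance from the TCP to the grasp point, in m); z points along the fingers, y is the direction in which the jaws open and shut (so a half turn about z gives the same grasp; the last joint's range is limited). The gripper opens to 88 mm and grips with 3 to 60 N. Pads are 19 mm wide; open, the fingers measure 130 mm over their backs; the gripper's body (78 mm by 193 mm) begins 47 mm behind the grasp point.
Start: joints at [-0.897, 0.359, 0.012, 0, -1.224, -0.288], TCP at [0.254, -0.625, 0.405] pointing down, gripper open.
Joint ranges: [-3.07, 3.07], [-1.43, 2.12], [-1.02, 1.25], [-3.03, 1.67], [-3.05, -0], [-3.03, 3.03]. Speed limits (rad/s): [2.39, 2.39, 3.01, 3.14, 3.14, 3.14].

## Interface

Orientations are given as [roll, pitch, yaw] about the fixed x, y, z axes, in that order (R = Rz(yaw) Ry(pitch) Rx(roll)).
In Python, from station import arm gives the robot as it stands.
- The arm moves only by the tool move_arm, never from a script. Its argument "deltas" is a list of rows, each a list of 6 numbers: the shift along the world's x, y, z in mm, then the turn, a rotation vector about the world's x, y, z in degrees. In form: [[tx, ty, tz, ax, ay, az], ...]. A call has exactly 5 rows; each row shifts and turns the commanded pose from where the row before left it; what a row does not reach is not made up. A row lasts 1/12 s, in which the tool goes at most 41.7 mm and 7.16 degrees, less where a joint would pass 70% of its speed; a pose out of reach is approached as far as the arm can. A call with a gripper value outside its range is refused whole. "claw" is the closure in counts, from 0 (fully open) to 255 (shut), set as the call begins (left out, the last holds). The fingers move at their own pace and stop on an object; "squeeze" is the grip in N (left out, the last holds). Time passes only in rows, so rows that do not move let the fingers close, or fill a call up. It gives the time, the measured TCP pose, the force and the opening at its end, in the units of the state.
- arm.get_state(): the state, without advancing time (a new reading comes with each control period).
- arm.grab_frame(name): name is "scene" or "top" or "wrist"; returns the picture (400x640x3 uint8, red, green, blue); there is no depth.
- arm.calibration(name): a dict with "intrinsics" (3x3 intrinsics, pixels), "T" (4x4, takes a point from camera to world coordinates); the wrist camera has in their place "mount" (4x4, takes a point from camera to tool coordinates, whose origin is the TCP and whose axes are the flange's). Camera axes: x right, y up, looking along -z (the intrinsics and any distortion apply to the point x, -y, -z); pixel columns grow to the right and rows downward; lengths in m; the calibration is good to about 2 mm. A picture is of the moment at which its call begins: read the wrist's pose just before it. calibration takes no time and is no camera call.
- arm.job_done(): hands the job in, once; it reports no verdict.
Trained networks look in the newest picture that a camera, given by its name, has taken for a name from the list of things; names that differ only in an ending like _2 or _b are one class to them, and where a whole thing is asked for, a point or a joint stands for the part that bears it (a point fixed in the world has none). Each returns a list of dicts, best first, with "score" (0 to 1); they miss things now and then, are a little off and sometimes report something else, mostly with a low value. They report only what shows in the picture. A call takes as long as a camera call.
- arm.spot_in(thing, camera): "xy" ([column, row] in pixels, amid what is visible of it).
- arm.masks_of(thing, camera): "pixels" (400x640 bool, what is visible of it) and "xy" ([column, row] in pixels, amid what is visible of it).
- arm.spot_point(thing, camera): "xy" ([column, row] in pixels: a listed point, or the origin of a listed thing).
The state is a dict: "t": time; "q": joint angles; "qd": joint speeds; "joint_efforts": joint torques, N m; "eef_pos": TCP position; "ee_rot": TCP orientation; "force": force on the tool from outside, world axes, zero at the start; "moment": the same for the moment, N m; "width": finger opening in m.
Only numpy, scipy, OpenCV 4.12 (cv2) and the standard library are available. Lean on these libraries where they do the work, as an engineer would, in place of code of your own. Each camera call takes 0.05 s, during which the arm holds its last target. There are 200 camera calls.

## Task

Move the four medicine bottles from the wooden tray into the grey rack, one upright in each compartment, in the reverse of their order in the tray, so that the row reads correctly for the patient across the desk: the bottle at the left end of the tray goes to the right end of the rack, the next one to its left, and so on. They are glass: set each one down, do not drop it or tip any over.

Things in the scene. Friction and masses are not known exactly. Their poses are not given: they have to be found in the camera images.
- bottle_red_mid (a point): Small round bottle of amber glass with a paper label and a red screw cap: 34 mm diameter, 80 mm tall, about 70 g, loose. The point is its centre on its axis, 40 mm above its underside; its z axis points up to the cap.
- bottle_green_mid (a point): Small round bottle of amber glass with a paper label and a green screw cap: 34 mm diameter, 80 mm tall, about 70 g, loose. The point is its centre on its axis, 40 mm above its underside; its z axis points up to the cap.
- bottle_white_mid (a point): Small round bottle of amber glass with a paper label and a white screw cap: 34 mm diameter, 80 mm tall, about 70 g, loose. The point is its centre on its axis, 40 mm above its underside; its z axis points up to the cap.
- bottle_yellow_mid (a point): Small round bottle of amber glass with a paper label and a yellow screw cap: 34 mm diameter, 80 mm tall, about 70 g, loose. The point is its centre on its axis, 40 mm above its underside; its z axis points up to the cap.
- pad_red: Flat red plastic pad, 54 x 50 x 4 mm, fixed in the wooden tray, on which the bottle with the red cap stands at the start (bottle's underside on the pad's top, centred to within 2 mm). Stays there and marks where in the row that bottle stood. Origin at the centre of its underside; axes as the tray's.
- pad_green: Flat green plastic pad, 54 x 50 x 4 mm, fixed in the wooden tray, on which the bottle with the green cap stands at the start (bottle's underside on the pad's top, centred to within 2 mm). Stays there and marks where in the row that bottle stood. Origin at the centre of its underside; axes as the tray's.
- pad_white: Flat white plastic pad, 54 x 50 x 4 mm, fixed in the wooden tray, on which the bottle with the white cap stands at the start (bottle's underside on the pad's top, centred to within 2 mm). Stays there and marks where in the row that bottle stood. Origin at the centre of its underside; axes as the tray's.
- pad_yellow: Flat yellow plastic pad, 54 x 50 x 4 mm, fixed in the wooden tray, on which the bottle with the yellow cap stands at the start (bottle's underside on the pad's top, centred to within 2 mm). Stays there and marks where in the row that bottle stood. Origin at the centre of its underside; axes as the tray's.
- tray: Wooden delivery tray fixed to the desk: board 70 x 246 x 10 mm with 6 mm high lips along its long sides and four pads in a row. Origin: centre of its underside, on the desk; y runs along the row to the robot's left (turned up to 0.3 rad). Pad centres at x = 0, y = -87, -29, 29, 87 mm, in an order that varies; pad tops 14 mm above the desk.
- rack: Grey plastic rack fixed to the desk, empty: open box 62 x 236 x 16 mm, walls and floor 4 mm, thin dividers as high as the walls form a row of four compartments 54 mm square. Origin: centre of its underside, on the desk; y runs along the row to the robot's left (turned up to 0.3 rad). Compartment centres at x = 0, y = -87, -29, 29, 87 mm; a bottle's centre in one is 44 mm above the desk.

How it is judged:
At the end, for the whole second after the job is handed in: Every bottle stands in the rack's compartment that mirrors its place in the tray (first in the tray's row is last in the rack's), within 14 mm of the compartment's centre along and across the row, on the rack's floor (height within 5 mm), upright within 0.1 rad, released and at rest (((y of pad_red in the frame of tray between -0.102 and -0.072 m and y of bottle_red_mid in the frame of rack between 0.073 and 0.101 m) or (y of pad_red in the frame of tray between -0.044 and -0.014 m and y of bottle_red_mid in the frame of rack between 0.015 and 0.043 m) or (y of pad_red in the frame of tray between 0.014 and 0.044 m and y of bottle_red_mid in the frame of rack between -0.043 and -0.015 m) or (y of pad_red in the frame of tray between 0.072 and 0.102 m and y of bottle_red_mid in the frame of rack between -0.101 and -0.073 m)) and x of bottle_red_mid in the frame of rack between -0.014 and 0.014 m and z of bottle_red_mid in the frame of rack between 0.039 and 0.049 m and angle between each of bottle_red_mid, bottle_green_mid, bottle_white_mid, bottle_yellow_mid's own z axis and vertical below 0.1 rad and linear speed of each of bottle_red, bottle_green, bottle_white, bottle_yellow below 0.02 m/s and angular speed of each of bottle_red, bottle_green, bottle_white, bottle_yellow below 0.2 rad/s and ((y of pad_green in the frame of tray between -0.102 and -0.072 m and y of bottle_green_mid in the frame of rack between 0.073 and 0.101 m) or (y of pad_green in the frame of tray between -0.044 and -0.014 m and y of bottle_green_mid in the frame of rack between 0.015 and 0.043 m) or (y of pad_green in the frame of tray between 0.014 and 0.044 m and y of bottle_green_mid in the frame of rack between -0.043 and -0.015 m) or (y of pad_green in the frame of tray between 0.072 and 0.102 m and y of bottle_green_mid in the frame of rack between -0.101 and -0.073 m)) and x of bottle_green_mid in the frame of rack between -0.014 and 0.014 m and z of bottle_green_mid in the frame of rack between 0.039 and 0.049 m and ((y of pad_white in the frame of tray between -0.102 and -0.072 m and y of bottle_white_mid in the frame of rack between 0.073 and 0.101 m) or (y of pad_white in the frame of tray between -0.044 and -0.014 m and y of bottle_white_mid in the frame of rack between 0.015 and 0.043 m) or (y of pad_white in the frame of tray between 0.014 and 0.044 m and y of bottle_white_mid in the frame of rack between -0.043 and -0.015 m) or (y of pad_white in the frame of tray between 0.072 and 0.102 m and y of bottle_white_mid in the frame of rack between -0.101 and -0.073 m)) and x of bottle_white_mid in the frame of rack between -0.014 and 0.014 m and z of bottle_white_mid in the frame of rack between 0.039 and 0.049 m and ((y of pad_yellow in the frame of tray between -0.102 and -0.072 m and y of bottle_yellow_mid in the frame of rack between 0.073 and 0.101 m) or (y of pad_yellow in the frame of tray between -0.044 and -0.014 m and y of bottle_yellow_mid in the frame of rack between 0.015 and 0.043 m) or (y of pad_yellow in the frame of tray between 0.014 and 0.044 m and y of bottle_yellow_mid in the frame of rack between -0.043 and -0.015 m) or (y of pad_yellow in the frame of tray between 0.072 and 0.102 m and y of bottle_yellow_mid in the frame of rack between -0.101 and -0.073 m)) and x of bottle_yellow_mid in the frame of rack between -0.014 and 0.014 m and z of bottle_yellow_mid in the frame of rack between 0.039 and 0.049 m); the robot touches nothing.
It fails at once if a bottle is tipped over (leans more than 1 rad) (angle between any of bottle_red_mid, bottle_green_mid, bottle_white_mid, bottle_yellow_mid's own z axis and vertical above 1 rad).
It fails at once if a bottle is dropped (falls free of the fingers faster than 0.8 m/s, about 30 mm) ((linear speed of bottle_red above 0.8 m/s and contact force between the fingers and bottle_red below 0.05 N) or (linear speed of bottle_green above 0.8 m/s and contact force between the fingers and bottle_green below 0.05 N) or (linear speed of bottle_white above 0.8 m/s and contact force between the fingers and bottle_white below 0.05 N) or (linear speed of bottle_yellow above 0.8 m/s and contact force between the fingers and bottle_yellow below 0.05 N)).
It also fails if it takes over 115 s, if anything falls off the work surface, if the arm or the gripper's body presses on something with over 40 N, if the wrist force passes 120 N, or if a joint passes its speed limit or range.

## Working session

There is one attempt and no reset: what is moved stays moved. The work goes in short steps, Python scripts to look and compute and a tool call to move; the robot and the scene stay as the last step left them, time stands still between calls to the robot, and variables do not carry over. Pictures are saved under pics/ and viewed, about 12 in all and at most 16, crops included, and the job is handed in when it is done.

Besides the shell and the picture viewer there is one more tool, called after "Request:" in YAML: its name, and indented under it one key for each argument. move_arm: Moves the arm, as the interface text tells. Its arguments: {"type":"object","properties":{"deltas":{"type":"array","items":{"type":"array","items":{"type":"number"}}},"claw":{"type":"number"},"squeeze":{"type":"number"}},"required":["deltas"]}

```bash
mkdir -p pics; ls
python3 - <<'E'
from station import arm
import cv2,numpy as np
s=arm.get_state();print(s, arm.tcp_to_grasp)
for n in("scene","top"):
    cv2.imwrite(f"pics/{n}0.png",arm.grab_frame(n)[:,:,::-1]);c=arm.calibration(n);print(n,c)
print(arm.calibration("wrist"))
for n in("top","scene"):
  for th in ["pad_"+c for c in("red","green","white","yellow")]+["bottle_%s_mid"%c for c in("red","green","white","yellow")]+["tray","rack"]:
    print(n,th,[(np.round(d["xy"],1),round(d["score"],2)) for d in arm.spot_point(th,n)[:2]])
E
```

```text
pics
{'t': 0.0, 'q': array([-8.96893780e-01,  3.59361513e-01,  1.10904431e-02, -3.40308100e-04,
       -1.22409533e+00, -2.88115544e-01]), 'qd': array([-0.00128454, -0.00080742, -0.0018386 , -0.00165449,  0.00077051,
       -0.00022914]), 'joint_efforts': array([ 3.01761529e-04, -5.82709837e+01,  2.93050110e+01,  6.99681491e+00,
        6.75234071e-03, -1.76414642e-04]), 'eef_pos': array([ 0.25393285, -0.62521163,  0.40375438]), 'ee_rot': array([ 3.13999639e+00, -1.39442144e-04, -2.75592143e+00]), 'force': array([-0.08955496, -0.07890995,  0.6789454 ]), 'moment': array([ 0.00275429, -0.06145834, -0.0318375 ]), 'width': 0.08755587156086059} 0.1593
scene {'intrinsics': array([[381.27934222,   0.        , 320.36430436],
       [  0.        , 381.27934222, 200.15343623],
       [  0.        ,   0.        ,   1.        ]]), 'T': array([[-0.52990597, -0.63383969,  0.56342427,  1.06284946],
       [ 0.84805407, -0.39449584,  0.35380406,  0.3148801 ],
       [-0.00198652,  0.66529713,  0.74657604,  0.71341052],
       [ 0.        ,  0.        ,  0.        ,  1.        ]])}
top {'intrinsics':
[... 1320 characters left out ...]
(array([195.2, 219.8]), 0.67)]
top tray [(array([241.9, 214. ]), 0.97), (array([225.6, 213.5]), 0.3)]
top rack [(array([392. , 209.4]), 0.78), (array([191.1, 218.8]), 0.37)]
scene pad_red [(array([345.4, 224. ]), 0.52)]
scene pad_green [(array([395.2, 239.5]), 0.72), (array([370.8, 234.7]), 0.64)]
scene pad_white [(array([393.3, 241.2]), 0.53)]
scene pad_yellow [(array([419.6, 253.8]), 0.58)]
scene bottle_red_mid [(array([393.5, 242. ]), 0.68), (array([349.3, 213.2]), 0.66)]
scene bottle_green_mid []
scene bottle_white_mid [(array([400.4, 229.8]), 0.65)]
scene bottle_yellow_mid [(array([424.9, 238.9]), 0.8)]
scene tray [(array([383.7, 239.6]), 0.69)]
scene rack [(array([264.9, 194.5]), 0.7)]
```

Run:
```python
import cv2
im=cv2.imread("pics/top0.png");cv2.imwrite("pics/topc.png",cv2.resize(im[130:290,160:460],None,fx=2.66,fy=2.66,interpolation=2))
```

```text
(no output)
```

View pics/topc.png

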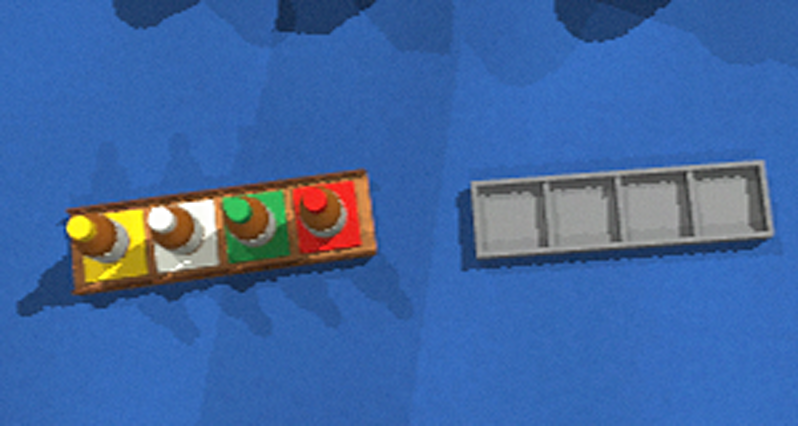

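View pics/scene0.png

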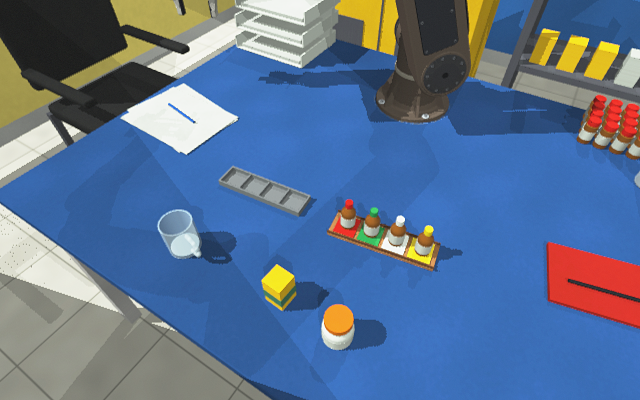

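The top view shows, from the robot's left (image left) to right, yellow, white, green and red. The tray's corners are near crop (70,210)–(377,260). The empty rack lies to the right, crop (472,184)–(773,258). The scene view agrees and shows free space around both. So yellow goes to rack y=-87, white to -29, green to +29 and red to +87.

```bash
cat > h.py <<'E'
import numpy as np,cv2
from station import arm
from scipy.spatial.transform import Rotation as R
from scipy.optimize import least_squares
def camT(n,s=None):
    c=arm.calibration(n)
    if n!="wrist": return c["intrinsics"],c["T"]
    s=s or arm.get_state();T=np.eye(4);T[:3,:3]=R.from_euler("xyz",s["ee_rot"]).as_matrix();T[:3,3]=s["eef_pos"]
    return c["intrinsics"],T@c["mount"]
def proj(P,K,T):
    p=(np.atleast_2d(P)-T[:3,3])@T[:3,:3]; p=p*[1,-1,-1]; q=p@K.T; return q[:,:2]/q[:,2:]
def ray(uv,z,K,T):
    d=np.linalg.solve(K,[uv[0],uv[1],1])*[1,-1,-1]; d=T[:3,:3]@d; return T[:3,3]+d*(z-T[2,3])/d[2]
def loc(pose,pts): # pose x,y,th
    c,s=np.cos(pose[2]),np.sin(pose[2]);p=np.atleast_2d(np.array(pts,float));return np.c_[pose[0]+c*p[:,0]-s*p[:,1],pose[1]+s*p[:,0]+c*p[:,1],p[:,2]]
E
python3 - <<'E'
from h import *
K,T=camT("top")
f=lambda a:np.array(a)/2.66+[160,130]
rc=[f(p) for p in[(472,184),(765,161),(773,237),(477,258)]]
for p in rc: print(ray(p,.016,K,T).round(4))
L=[(.031,.118,.016),(.031,-.118,.016),(-.031,-.118,.016),(-.031,.118,.016)]
r=least_squares(lambda x:(proj(loc(x,L),K,T)-rc).ravel(),[.45,-.2,0]);print("rack",r.x,r.fun.round(1))
tc=[f(p) for p in[(68,211),(366,172),(377,254),(75,292)]]
L=[(.035,.123,.016),(.035,-.123,.016),(-.035,-.123,.016),(-.035,.123,.016)]
r=least_squares(lambda x:(proj(loc(x,L),K,T)-tc).ravel(),[.45,.1,0]);print("tray",r.x,r.fun.round(1))
E
```

```text
[ 0.594  -0.0399  0.016 ]
[ 0.6146 -0.2752  0.016 ]
[ 0.5528 -0.2785  0.016 ]
[ 0.5338 -0.0441  0.016 ]
rack [ 0.57379642 -0.15939743  0.08257381] [-0.3 -0.4 -0.3  0.1  0.5  0.1  0.1  0.3]
tray [0.55307471 0.16178299 0.13910025] [-0.1 -0.7  0.6 -0.7  0.3  0.4 -0.7  0.9]
```

Request:
move_arm:
  deltas:
    - [21,31,0,0,0,4.84]
    - [21,31,0,0,0,4.84]
    - [21,31,0,0,0,4.84]
    - [21,31,0,0,0,4.84]
    - [21,31,0,0,0,4.84]
  claw: 0
  squeeze: 15

```text
t: 1.52
eef_pos: [0.3595, -0.4689, 0.4048]
ee_rot: [-3.141, 0.0, -2.33]
force: [0.1, -0.7, 0.6]
width: 0.0878
```

Request:
move_arm:
  deltas:
    - [21,31,0,0,0,4.84]
    - [21,31,0,0,0,4.84]
    - [21,31,0,0,0,4.84]
    - [21,31,0,0,0,4.84]
    - [21,31,0,0,0,4.84]

```text
t: 1.93
eef_pos: [0.4646, -0.3137, 0.405]
ee_rot: [-3.141, 0.0, -1.907]
force: [-0.3, -1.1, 0.5]
width: 0.088
```

Request:
move_arm:
  deltas:
    - [21,31,0,0,0,4.84]
    - [21,31,0,0,0,4.84]
    - [21,31,0,0,0,4.84]
    - [21,31,0,0,0,4.84]
    - [18,31,0,0,0,4.84]

```text
t: 2.35
eef_pos: [0.567, -0.1586, 0.4049]
ee_rot: [-3.141, -0.0, -1.484]
force: [0.8, -1.3, 0.1]
width: 0.0877
```

Request:
move_arm:
  deltas:
    - [0,0,0,0,0,0]
    - [0,0,0,0,0,0]
    - [0,0,0,0,0,0]
    - [0,0,0,0,0,0]
    - [0,0,0,0,0,0]

```text
t: 2.77
eef_pos: [0.5654, -0.1613, 0.4048]
ee_rot: [-3.141, -0.0, -1.49]
force: [0.6, -1.5, -0.2]
width: 0.0876
```

Run:
```python
from h import *
import pickle
s=arm.get_state();print(s["eef_pos"],s["ee_rot"],s["q"])
im=arm.grab_frame("wrist");cv2.imwrite("pics/wr_raw.png",im[:,:,::-1]);pickle.dump(s,open("s_rack.pkl","wb"))
K,T=camT("wrist",s)
v=im[:,:,::-1].copy()
L=[(.031,.118,.016),(.031,-.118,.016),(-.031,-.118,.016),(-.031,.118,.016)]
u=proj(loc([.5738,-.1594,.0826],L),K,T);print(u.round(1))
lo=np.maximum(u.min(0).astype(int)-15,0);print("crop",lo)
c=v[lo[1]:,lo[0]:int(u[:,0].max())+30]
print(c.shape)
cv2.imwrite("pics/wr.png",cv2.resize(c,None,fx=2,fy=2)[:600])
```

```text
[ 0.56542129 -0.16127935  0.40481998] [-3.14148832e+00 -5.82863091e-06 -1.49038502e+00] [ 5.44289731e-02  2.16506055e-01 -1.85978371e-01  3.38702158e-06
 -1.16820745e+00  2.59810036e-02]
[[283.5 264.7]
 [277.1  66.5]
 [334.7  66.4]
 [331.9 264.6]]
crop [262  51]
(349, 102, 3)
```

View pics/wr_raw.png

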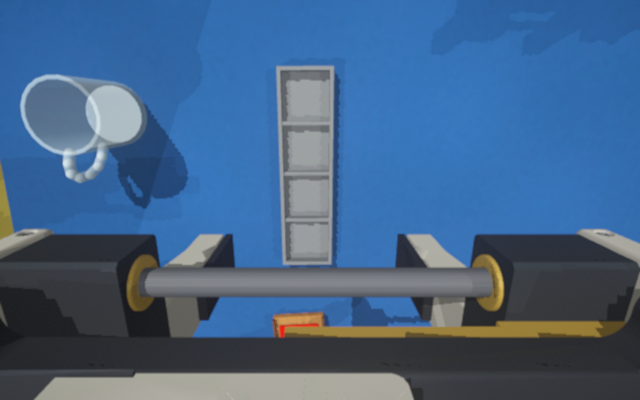

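The wrist view shows the rack corners at about (276,67), (333,66), (331,264) and (283,265), within 1.5 px of my prediction. The rack pose is confirmed. Next is the tray.

Request:
move_arm:
  deltas:
    - [-2,33,2,0,0,0.36]
    - [-2,33,2,0,0,0.36]
    - [-2,33,2,0,0,0.36]
    - [-2,33,2,0,0,0.36]
    - [-2,33,2,0,0,0.36]

```text
t: 3.23
eef_pos: [0.5554, 0.005, 0.4151]
ee_rot: [-3.141, 0.0, -1.459]
force: [0.6, -0.2, -0.9]
width: 0.0874
```

Request:
move_arm:
  deltas:
    - [-2,33,2,0,0,0.36]
    - [-2,33,2,0,0,0.36]
    - [-2,33,2,0,0,0.36]
    - [-2,33,2,0,0,0.36]
    - [-2,33,2,0,0,0.36]

```text
t: 3.65
eef_pos: [0.5457, 0.1703, 0.4252]
ee_rot: [-3.141, 0.0, -1.427]
force: [1.2, -0.7, -0.0]
width: 0.0876
```

Request:
move_arm:
  deltas:
    - [0,0,0,0,0,0]
    - [0,0,0,0,0,0]
    - [0,0,0,0,0,0]
    - [0,0,0,0,0,0]
    - [0,0,0,0,0,0]

```text
t: 4.07
eef_pos: [0.5461, 0.1684, 0.4247]
ee_rot: [-3.142, 0.0, -1.428]
force: [-0.4, 0.0, 1.3]
width: 0.0878
```

Run:
```python
from h import *
s=arm.get_state();print(s["t"],s["eef_pos"],s["ee_rot"],s["q"])
im=arm.grab_frame("wrist")
K,T=camT("wrist",s)
v=cv2.resize(im[:,220:420,::-1].copy()[40:340],None,fx=2,fy=2,interpolation=cv2.INTER_CUBIC)
p=[.5531,.1618,.1391]
L=[(x,y,.016) for x,y in((.035,.123),(.035,-.123),(-.035,-.123),(-.035,.123))]
L+=[(0,y,z) for y in(.087,.029,-.029,-.087) for z in (.014,.094)]
u=proj(loc(p,L),K,T);print(u.round(1))
for q in u: cv2.drawMarker(v,tuple(int(round(2*a)) for a in q-[220,40]),(255,0,255),1,10)
cv2.imwrite("pics/wt.png",v)
```

```text
4.0667 [0.54607147 0.16842093 0.42472626] [-3.14158521e+00  1.64844809e-05 -1.42755192e+00] [ 6.41441441e-01  1.76433815e-01 -1.90667546e-01 -1.17052754e-05
 -1.20368055e+00 -4.98192829e-01]
[[283.1 254.9]
 [277.9  55.2]
 [340.3  55.5]
 [335.4 255. ]
 [309.2 229.3]
 [308.  257. ]
 [309.2 186.3]
 [307.9 205.2]
 [309.2 139.8]
 [307.8 148.2]
 [309.2  89.2]
 [307.7  84.8]]
```

View pics/wt.png

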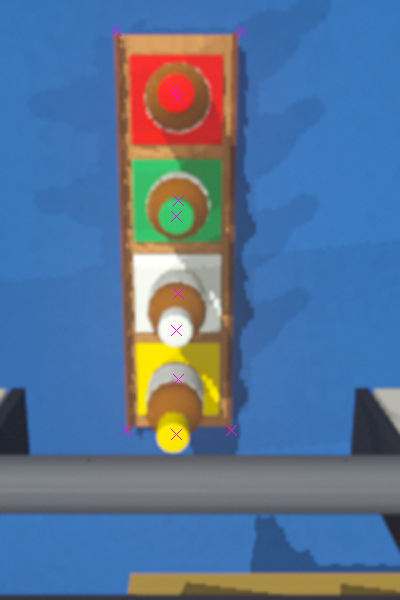

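The wrist view shows the caps at about (176,93), (176,215), (176,330) and (176,434). These coincide with my predicted markers, so the tray pose and the order (yellow at +y, then white, green, red at -y) are confirmed.

Run:
```python
from h import *
t=[.5531,.1618,.1391];r=[.5747,-.1597,.083]
s=arm.get_state();cur=s["eef_pos"];print(cur)
for n,y in zip("YWGR",(.087,.029,-.029,-.087)):
    a=loc(t,(0,y,0))[0];b=loc(r,(0,-y,0))[0];print(n,"pick",(a*1e3).round(1)[:2],"place",(b*1e3).round(1)[:2],"d",((b-a)*1e3).round(1)[:2])
```

```text
[0.54609273 0.16847106 0.42473314]
Y pick [541. 248.] place [ 581.9 -246.4] d [  40.9 -494.4]
W pick [549.1 190.5] place [ 577.1 -188.6] d [  28.  -379.1]
G pick [557.1 133.1] place [ 572.3 -130.8] d [  15.2 -263.9]
R pick [565.2  75.6] place [567.5 -73. ] d [   2.3 -148.6]
```

Request:
move_arm:
  deltas:
    - [-1,16,-20,0,0,0]
    - [-1,16,-20,0,0,0]
    - [-1,16,-20,0,0,0]
    - [-1,16,-20,0,0,0]
    - [-1,15.6,-20,0,0,0]

```text
t: 4.53
eef_pos: [0.5411, 0.249, 0.324]
ee_rot: [-3.141, 0.0, -1.427]
force: [0.4, -0.0, 0.8]
width: 0.0873
```

Request:
move_arm:
  deltas:
    - [0,0,0,0,0,0]
    - [0,0,-15,0,0,0]
    - [0,0,-15,0,0,0]
    - [0,0,-15,0,0,0]
    - [0,0,-15,0,0,0]

```text
t: 4.95
eef_pos: [0.5414, 0.2484, 0.2648]
ee_rot: [-3.141, 0.0, -1.427]
force: [-0.9, -0.5, 0.6]
width: 0.0878
```

Run:
```python
from h import *
s=arm.get_state();print(s["t"],s["eef_pos"],s["ee_rot"])
im=arm.grab_frame("wrist");cv2.imwrite("pics/w2.png",im[:,:,::-1])
```

```text
4.95 [0.54139427 0.24840347 0.26483095] [-3.14075175e+00  3.62070320e-04 -1.42669986e+00]
```

View pics/w2.png

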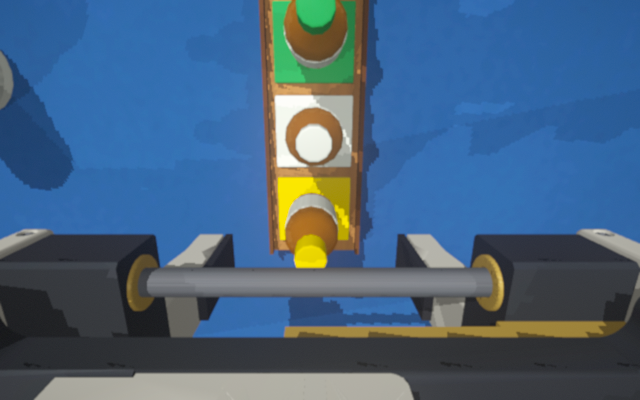

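The yellow bottle is centred between the fingers (column ~312, finger midpoint ~315). I'll go down and grip.

Request:
move_arm:
  deltas:
    - [0,0,-14,0,0,0]
    - [0,0,-14,0,0,0]
    - [0,0,-13,0,0,0]
    - [0,0,-10,0,0,0]
    - [0,0,0,0,0,0]

```text
t: 5.42
eef_pos: [0.5407, 0.2483, 0.2124]
ee_rot: [3.139, -0.001, -1.427]
force: [-0.7, 0.1, 0.7]
width: 0.0878
```

Request:
move_arm:
  deltas:
    - [0,0,0,0,0,0]
    - [0,0,0,0,0,0]
    - [0,0,0,0,0,0]
    - [0,0,0,0,0,0]
    - [0,0,0,0,0,0]
  claw: 255
  squeeze: 15

```text
t: 5.83
eef_pos: [0.5411, 0.2493, 0.2143]
ee_rot: [-3.141, 0.001, -1.426]
force: [-0.4, -0.5, 0.3]
width: 0.0599
```

Request:
move_arm:
  deltas:
    - [0,0,0,0,0,0]
    - [0,0,0,0,0,0]
    - [0,0,0,0,0,0]
    - [0,0,0,0,0,0]
    - [0,0,0,0,0,0]

```text
t: 6.25
eef_pos: [0.5411, 0.2493, 0.2137]
ee_rot: [-3.141, 0.0, -1.426]
force: [0.4, 0.9, 0.3]
width: 0.0335
```

Request:
move_arm:
  deltas:
    - [0,0,0,0,0,0]
    - [0,0,0,0,0,0]
    - [0,0,0,0,0,0]
    - [0,0,2,0,0,0]
    - [0,0,8,0,0,0]

```text
t: 6.67
eef_pos: [0.5404, 0.2488, 0.2226]
ee_rot: [3.139, -0.001, -1.426]
force: [-0.5, 0.4, -0.4]
width: 0.0337
```

Request:
move_arm:
  deltas:
    - [0,0,16,0,0,0]
    - [0,0,22,0,0,0]
    - [0,0,24,0,0,0]
    - [0,0,22,0,0,0]
    - [0,0,16,0,0,0]

```text
t: 7.08
eef_pos: [0.5411, 0.2492, 0.3264]
ee_rot: [-3.14, 0.001, -1.426]
force: [0.7, -0.1, -0.1]
width: 0.0335
```

Run:
```python
from h import *
s=arm.get_state();print(s["t"],s["eef_pos"],s["ee_rot"],s["force"],s["width"])
im=arm.grab_frame("scene");cv2.imwrite("pics/s1.png",cv2.resize(im[60:320,200:560,::-1],None,fx=2,fy=2))
```

```text
7.0833 [0.54108286 0.24922415 0.32642534] [-3.13976383e+00  8.79674576e-04 -1.42566041e+00] [ 0.70379316 -0.09613271 -0.10727115] 0.03350628841770637
```

View pics/s1.png

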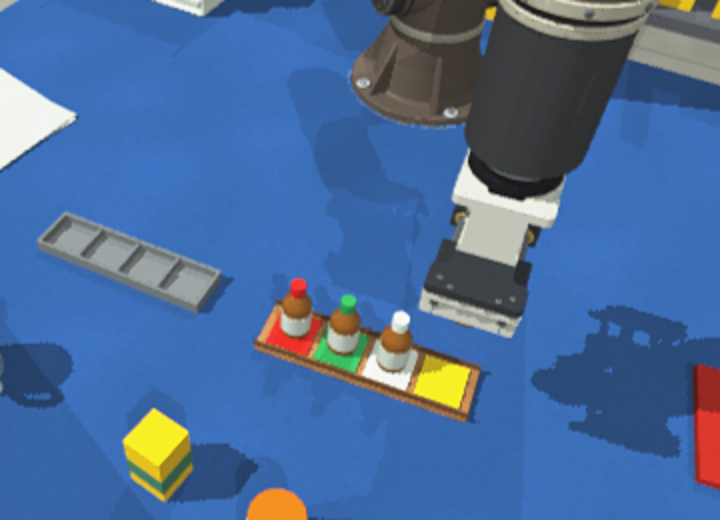

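The scene view shows the yellow pad empty and the other three bottles standing. The bottle is held, with the width at 33.5 mm. Carrying it to the rack's right end.

Request:
move_arm:
  deltas:
    - [1,-15,0,0,0,0]
    - [3,-30,0,0,0,0]
    - [3,-36,0,0,0,0]
    - [3,-36,0,0,0,0]
    - [3,-36,0,0,0,0]

```text
t: 7.55
eef_pos: [0.5534, 0.0945, 0.3236]
ee_rot: [3.141, -0.0, -1.425]
force: [1.0, -0.5, 0.0]
width: 0.0333
```

Request:
move_arm:
  deltas:
    - [3,-36,0,0,0,0]
    - [3,-36,0,0,0,0]
    - [3,-36,0,0,0,0]
    - [3,-36,0,0,0,0]
    - [3,-36,0,0,0,0]

```text
t: 7.97
eef_pos: [0.5683, -0.0859, 0.3237]
ee_rot: [3.141, 0.0, -1.426]
force: [1.5, -0.4, -0.2]
width: 0.0333
```

Request:
move_arm:
  deltas:
    - [3,-36,0,0,0,0]
    - [3,-36,0,0,0,0]
    - [3,-36,0,0,0,0]
    - [3,-36,0,0,0,0]
    - [1,-18,0,0,0,0]

```text
t: 8.38
eef_pos: [0.5813, -0.2495, 0.3233]
ee_rot: [3.14, -0.0, -1.428]
force: [1.1, 0.1, -0.6]
width: 0.0337
```

Request:
move_arm:
  deltas:
    - [0,0,0,0,0,0]
    - [0,0,-10,0,0,0]
    - [0,0,-20,0,0,0]
    - [0,0,-20,0,0,0]
    - [0,0,-20,0,0,0]

```text
t: 8.8
eef_pos: [0.5814, -0.2448, 0.2524]
ee_rot: [3.142, 0.0, -1.425]
force: [-0.7, -0.4, -0.5]
width: 0.0335
```

Run:
```python
from h import *
s=arm.get_state();print(s["t"],s["eef_pos"],s["ee_rot"],s["force"],s["width"])
im=arm.grab_frame("scene");cv2.imwrite("pics/s2.png",cv2.resize(im[60:320,100:460,::-1],None,fx=2,fy=2))
```

```text
8.8 [ 0.5813838  -0.24478522  0.25242594] [ 3.14153813e+00  4.71924585e-04 -1.42517115e+00] [-0.73030456 -0.41499089 -0.47464951] 0.03351518509054427
```

View pics/s2.png

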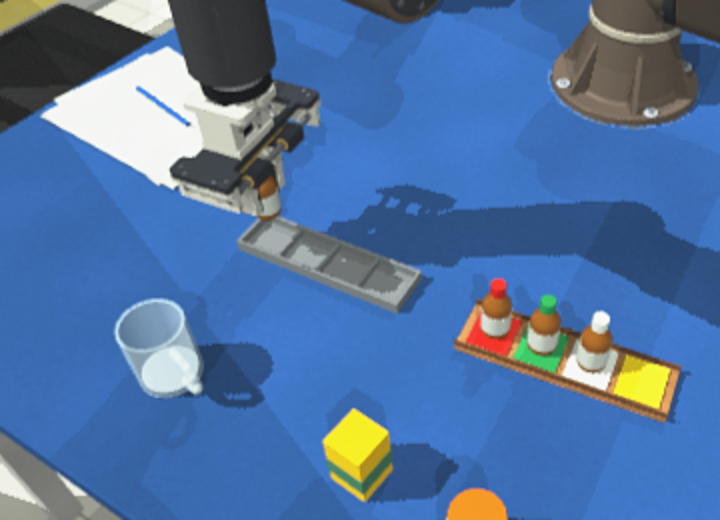

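The held bottle hangs upright over the right-end compartment, at about (270,210) in the crop. Lowering it now.

Request:
move_arm:
  deltas:
    - [0,0,-15,0,0,0]
    - [0,-1,-14,0,0,0]
    - [0,0,-9,0,0,0]
    - [0,0,-6,0,0,0]
    - [0,0,-3,0,0,0]

```text
t: 9.27
eef_pos: [0.5818, -0.2462, 0.2059]
ee_rot: [3.14, 0.0, -1.425]
force: [-0.1, -0.1, 0.2]
width: 0.0332
```

Request:
move_arm:
  deltas:
    - [0,0,-1,0,0,0]
    - [0,0,-0.5,0,0,0]
    - [0,0,0,0,0,0]
    - [0,0,0,0,0,0]
    - [0,0,0,0,0,0]

```text
t: 9.68
eef_pos: [0.5821, -0.2468, 0.2058]
ee_rot: [-3.141, -0.0, -1.426]
force: [0.3, 0.0, -1.3]
width: 0.0335
```

Request:
move_arm:
  deltas:
    - [0,0,-0.5,0,0,0]
    - [0,0,-0.5,0,0,0]
    - [0,0,-0.5,0,0,0]
    - [0,0,0,0,0,0]
    - [0,0,0,0,0,0]

```text
t: 10.1
eef_pos: [0.582, -0.2468, 0.2038]
ee_rot: [-3.141, -0.0, -1.426]
force: [-0.4, 0.5, 0.4]
width: 0.0335
```

Request:
move_arm:
  deltas:
    - [0,0,-0.5,0,0,0]
    - [0,0,0,0,0,0]
    - [0,0,0,0,0,0]
    - [0,0,0,0,0,0]
    - [0,0,0,0,0,0]

```text
t: 10.52
eef_pos: [0.582, -0.2468, 0.2037]
ee_rot: [-3.141, -0.0, -1.426]
force: [-0.7, 1.1, 6.5]
width: 0.0333
```

Request:
move_arm:
  deltas:
    - [0,0,0,0,0,0]
    - [0,0,0,0,0,0]
    - [0,0,0,0,0,0]
    - [0,0,0,0,0,0]
    - [0,0,0,0,0,0]
  claw: 0

```text
t: 10.93
eef_pos: [0.5819, -0.2468, 0.203]
ee_rot: [3.141, 0.0, -1.426]
force: [-0.5, -0.1, 0.5]
width: 0.0616
```

Request:
move_arm:
  deltas:
    - [0,0,0,0,0,0]
    - [0,0,0,0,0,0]
    - [0,0,0,0,0,0]
    - [0,0,5,0,0,0]
    - [0,0,15,0,0,0]

```text
t: 11.35
eef_pos: [0.5811, -0.2466, 0.2215]
ee_rot: [3.138, 0.001, -1.426]
force: [0.2, 0.1, -0.4]
width: 0.0873
```

Request:
move_arm:
  deltas:
    - [0,0,20,0,0,0]
    - [0,0,20,0,0,0]
    - [0,0,20,0,0,0]
    - [0,0,20,0,0,0]
    - [0,0,20,0,0,0]

```text
t: 11.77
eef_pos: [0.5818, -0.2467, 0.3247]
ee_rot: [-3.141, -0.0, -1.426]
force: [0.1, 0.0, -0.5]
width: 0.0875
```

Run:
```python
from h import *
s=arm.get_state();print(s["t"],s["eef_pos"],s["ee_rot"],s["force"],s["width"])
im=arm.grab_frame("wrist");cv2.imwrite("pics/w3.png",im[:,:,::-1])
```

```text
11.7667 [ 0.58180721 -0.24674521  0.32468721] [-3.14122645e+00 -1.18241244e-04 -1.42580634e+00] [ 0.10304494  0.04965952 -0.51283117] 0.0875167819163919
```

View pics/w3.png

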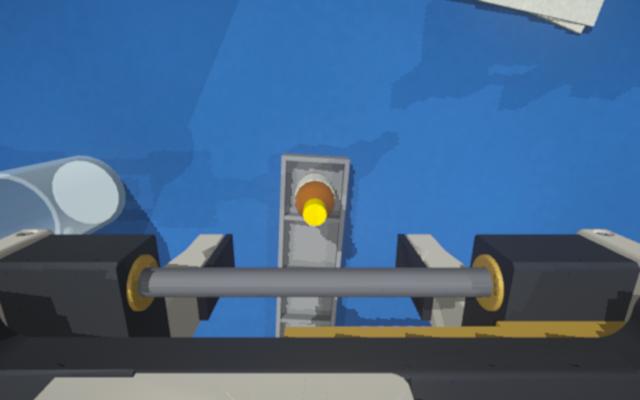

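The yellow bottle stands upright in the right-end compartment, cap at (315,211), contact felt at 6.5 N. White is next.

Request:
move_arm:
  deltas:
    - [-1,15,0,0,0,0]
    - [-2,27,0,0,0,0]
    - [-2.5,32,0,0,0,0]
    - [-2.5,32,0,0,0,0]
    - [-2.5,32,0,0,0,0]

```text
t: 12.23
eef_pos: [0.5708, -0.1074, 0.323]
ee_rot: [3.141, 0.0, -1.427]
force: [0.5, -0.3, -0.4]
width: 0.0876
```

Request:
move_arm:
  deltas:
    - [-2.5,32,0,0,0,0]
    - [-2.5,32,0,0,0,0]
    - [-2.5,32,0,0,0,0]
    - [-2.5,32,0,0,0,0]
    - [-2.5,32,0,0,0,0]

```text
t: 12.65
eef_pos: [0.5582, 0.053, 0.3232]
ee_rot: [3.141, 0.0, -1.426]
force: [1.3, 0.1, -0.9]
width: 0.0876
```

Request:
move_arm:
  deltas:
    - [-2.5,32,0,0,0,0]
    - [-2.5,32,0,0,0,0]
    - [-2.5,32,0,0,0,0]
    - [-2,27,0,0,0,0]
    - [-1,16,0,0,0,0]

```text
t: 13.07
eef_pos: [0.5478, 0.193, 0.3231]
ee_rot: [-3.141, 0.0, -1.424]
force: [-0.1, 0.5, 0.7]
width: 0.0875
```

Request:
move_arm:
  deltas:
    - [0,0,0,0,0,0]
    - [0,0,0,0,0,0]
    - [0,0,0,0,0,0]
    - [0,0,-10,0,0,0]
    - [0,0,-10,0,0,0]

```text
t: 13.48
eef_pos: [0.5486, 0.1893, 0.3028]
ee_rot: [-3.141, 0.001, -1.427]
force: [-0.7, 0.6, -0.4]
width: 0.0879
```

Request:
move_arm:
  deltas:
    - [0.5,1,-15,0,0,0]
    - [0,0,-20,0,0,0]
    - [0,0,-20,0,0,0]
    - [0,0,-15,0,0,0]
    - [0,0,-10,0,0,0]

```text
t: 13.9
eef_pos: [0.5483, 0.1898, 0.2203]
ee_rot: [3.138, -0.001, -1.427]
force: [0.7, -0.3, -0.1]
width: 0.088
```

Request:
move_arm:
  deltas:
    - [0,0,-6,0,0,0]
    - [0,0,-3.5,0,0,0]
    - [0,0,0,0,0,0]
    - [0,0,0,0,0,0]
    - [0,0,0,0,0,0]

```text
t: 14.32
eef_pos: [0.5493, 0.1914, 0.2145]
ee_rot: [-3.14, 0.001, -1.426]
force: [-0.2, 0.1, 0.6]
width: 0.0878
```

Request:
move_arm:
  deltas:
    - [0,0,0,0,0,0]
    - [0,0,0,0,0,0]
    - [0,0,0,0,0,0]
    - [0,0,0,0,0,0]
    - [0,0,0,0,0,0]
  claw: 255

```text
t: 14.73
eef_pos: [0.549, 0.1913, 0.2138]
ee_rot: [-3.141, 0.0, -1.426]
force: [-0.2, 0.3, -0.3]
width: 0.0603
```

Request:
move_arm:
  deltas:
    - [0,0,0,0,0,0]
    - [0,0,0,0,0,0]
    - [0,0,0,0,0,0]
    - [0,0,0,0,0,0]
    - [0,0,0,0,0,0]

```text
t: 15.15
eef_pos: [0.5491, 0.1913, 0.2137]
ee_rot: [-3.141, 0.0, -1.426]
force: [1.0, 0.1, -0.2]
width: 0.0337
```

Request:
move_arm:
  deltas:
    - [0,0,0,0,0,0]
    - [0,0,0,0,0,0]
    - [0,0,0,0,0,0]
    - [0,0,2,0,0,0]
    - [0,0,8,0,0,0]

```text
t: 15.57
eef_pos: [0.5484, 0.1908, 0.2227]
ee_rot: [3.139, -0.001, -1.426]
force: [0.6, -0.3, -0.4]
width: 0.0336
```

Request:
move_arm:
  deltas:
    - [0,0,16,0,0,0]
    - [0,0,22,0,0,0]
    - [0,0,24,0,0,0]
    - [0,0,22,0,0,0]
    - [0,0,16,0,0,0]

```text
t: 15.98
eef_pos: [0.5491, 0.1912, 0.3265]
ee_rot: [-3.14, 0.001, -1.426]
force: [0.2, 0.7, -1.4]
width: 0.0333
```

White is held at 33 mm. Carrying it to rack y=-29.

Request:
move_arm:
  deltas:
    - [2,-15,0,0,0,0]
    - [2,-27,0,0,0,0]
    - [2,-31,0,0,0,0]
    - [2,-31,0,0,0,0]
    - [2,-31,0,0,0,0]

```text
t: 16.4
eef_pos: [0.5584, 0.0546, 0.3237]
ee_rot: [3.141, 0.0, -1.425]
force: [0.7, -0.3, 0.0]
width: 0.0334
```

Request:
move_arm:
  deltas:
    - [2,-31,0,0,0,0]
    - [2,-31,0,0,0,0]
    - [2,-31,0,0,0,0]
    - [2,-31,0,0,0,0]
    - [2,-31,0,0,0,0]

```text
t: 16.82
eef_pos: [0.5683, -0.1007, 0.3237]
ee_rot: [3.141, 0.0, -1.426]
force: [0.6, 0.4, -0.8]
width: 0.0336
```

Request:
move_arm:
  deltas:
    - [2,-31,0,0,0,0]
    - [2,-31,0,0,0,0]
    - [2,-18,0,0,0,0]
    - [2,-9,0,0,0,0]
    - [0,0,0,0,0,0]

```text
t: 17.23
eef_pos: [0.5766, -0.1898, 0.3233]
ee_rot: [3.141, 0.0, -1.428]
force: [0.2, 0.1, -0.2]
width: 0.0339
```

Request:
move_arm:
  deltas:
    - [0,0,0,0,0,0]
    - [0,0,-10,0,0,0]
    - [0,0,-20,0,0,0]
    - [0,0,-20,0,0,0]
    - [0,0,-10,0,0,0]

```text
t: 17.65
eef_pos: [0.576, -0.1865, 0.2609]
ee_rot: [3.139, 0.001, -1.425]
force: [-2.1, 0.7, -1.4]
width: 0.0333
```

Request:
move_arm:
  deltas:
    - [0,-1,-15,0,0,0]
    - [0,0,-18,0,0,0]
    - [0,0,-14,0,0,0]
    - [0,0,-8,0,0,0]
    - [0,0,-3,0,0,0]

```text
t: 18.07
eef_pos: [0.5766, -0.1881, 0.2041]
ee_rot: [3.139, 0.0, -1.425]
force: [-0.7, 0.6, -1.3]
width: 0.0335
```

Request:
move_arm:
  deltas:
    - [0,0,-1,0,0,0]
    - [0,0,-0.5,0,0,0]
    - [0,0,-0.5,0,0,0]
    - [0,0,-0.5,0,0,0]
    - [0,0,0,0,0,0]

```text
t: 18.48
eef_pos: [0.5771, -0.1888, 0.2038]
ee_rot: [-3.141, -0.0, -1.426]
force: [0.3, 0.0, -1.4]
width: 0.0332
```

Request:
move_arm:
  deltas:
    - [0,0,0,0,0,0]
    - [0,0,0,0,0,0]
    - [0,0,0,0,0,0]
    - [0,0,0,0,0,0]
    - [0,0,0,0,0,0]

```text
t: 18.9
eef_pos: [0.5772, -0.1888, 0.2036]
ee_rot: [-3.141, -0.0, -1.426]
force: [-0.5, -0.2, 4.3]
width: 0.0334
```

Contact at 4.3 N, so I'm releasing and retreating.

Request:
move_arm:
  deltas:
    - [0,0,0,0,0,0]
    - [0,0,0,0,0,0]
    - [0,0,0,0,0,0]
    - [0,0,0,0,0,0]
    - [0,0,0,0,0,0]
  claw: 0

```text
t: 19.32
eef_pos: [0.5769, -0.1888, 0.2029]
ee_rot: [3.141, 0.0, -1.426]
force: [-0.6, -1.3, -0.8]
width: 0.0615
```

Request:
move_arm:
  deltas:
    - [0,0,0,0,0,0]
    - [0,0,0,0,0,0]
    - [0,0,0,0,0,0]
    - [0,0,5,0,0,0]
    - [0,0,15,0,0,0]

```text
t: 19.73
eef_pos: [0.5761, -0.1887, 0.2216]
ee_rot: [3.138, 0.001, -1.426]
force: [0.5, -0.3, -0.5]
width: 0.0866
```

Request:
move_arm:
  deltas:
    - [0,0,20,0,0,0]
    - [0,0,20,0,0,0]
    - [0,0,20,0,0,0]
    - [0,0,20,0,0,0]
    - [0,0,20,0,0,0]

```text
t: 20.15
eef_pos: [0.5768, -0.1888, 0.3247]
ee_rot: [-3.141, -0.0, -1.426]
force: [-0.6, 0.3, -0.2]
width: 0.0875
```

Run:
```python
from h import *
s=arm.get_state();print(s["t"],s["eef_pos"],s["ee_rot"],s["force"],s["width"])
im=arm.grab_frame("scene");cv2.imwrite("pics/s3.png",cv2.resize(im[120:300,180:460,::-1],None,fx=2.5,fy=2.5))
```

```text
20.15 [ 0.57677997 -0.18878364  0.32466169] [-3.14124025e+00 -4.87781908e-05 -1.42583765e+00] [-0.60795392  0.34462984 -0.15162372] 0.08747153095393596
```

View pics/s3.png

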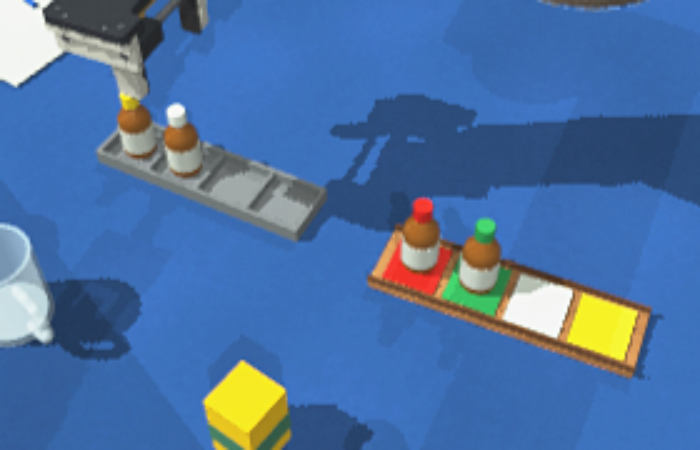

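Yellow (130,130) and white (183,140) stand upright in the rack. Green is next.

Request:
move_arm:
  deltas:
    - [-1,15,0,0,0,0]
    - [-1.5,26,0,0,0,0]
    - [-2,30,0,0,0,0]
    - [-2,30,0,0,0,0]
    - [-2,30,0,0,0,0]

```text
t: 20.62
eef_pos: [0.5681, -0.0567, 0.3235]
ee_rot: [-3.141, -0.0, -1.426]
force: [1.2, 0.3, 0.4]
width: 0.0874
```

Request:
move_arm:
  deltas:
    - [-2,30,0,0,0,0]
    - [-2,30,0,0,0,0]
    - [-2,30,0,0,0,0]
    - [-2,30,0,0,0,0]
    - [-2,30,0,0,0,0]

```text
t: 21.03
eef_pos: [0.5581, 0.0936, 0.3236]
ee_rot: [-3.141, 0.0, -1.426]
force: [0.3, 0.9, -0.7]
width: 0.0878
```

Request:
move_arm:
  deltas:
    - [-1,25,0,0,0,0]
    - [-1,15,0,0,0,0]
    - [0,0,0,0,0,0]
    - [0,0,-5,0,0,0]
    - [0,0,-15,0,0,0]

```text
t: 21.45
eef_pos: [0.5571, 0.132, 0.3047]
ee_rot: [-3.138, 0.001, -1.425]
force: [1.2, -0.4, -0.1]
width: 0.0877
```

Request:
move_arm:
  deltas:
    - [0,0,0,0,0,0]
    - [0,0,0,0,0,0]
    - [0,0,0,0,0,0]
    - [0,0,0,0,0,0]
    - [0,0,0,0,0,0]

```text
t: 21.87
eef_pos: [0.5567, 0.1319, 0.3038]
ee_rot: [-3.141, 0.0, -1.426]
force: [-0.7, 0.1, 0.3]
width: 0.0875
```

Request:
move_arm:
  deltas:
    - [0.5,1,-15,0,0,0]
    - [0,0,-20,0,0,0]
    - [0,0,-20,0,0,0]
    - [0,0,-15,0,0,0]
    - [0,0,-10,0,0,0]

```text
t: 22.28
eef_pos: [0.5567, 0.133, 0.222]
ee_rot: [3.141, -0.0, -1.426]
force: [0.6, 0.0, 0.7]
width: 0.0876
```

Request:
move_arm:
  deltas:
    - [0,0,-6,0,0,0]
    - [0,0,-3.5,0,0,0]
    - [0,0,0,0,0,0]
    - [0,0,0,0,0,0]
    - [0,0,0,0,0,0]

```text
t: 22.7
eef_pos: [0.5573, 0.1334, 0.2145]
ee_rot: [-3.14, 0.0, -1.426]
force: [0.7, -0.1, -0.7]
width: 0.0879
```

Request:
move_arm:
  deltas:
    - [0,0,0,0,0,0]
    - [0,0,0,0,0,0]
    - [0,0,0,0,0,0]
    - [0,0,0,0,0,0]
    - [0,0,0,0,0,0]
  claw: 255

```text
t: 23.12
eef_pos: [0.557, 0.1332, 0.2138]
ee_rot: [-3.141, 0.0, -1.426]
force: [0.3, -0.4, 0.1]
width: 0.0595
```

Request:
move_arm:
  deltas:
    - [0,0,0,0,0,0]
    - [0,0,0,0,0,0]
    - [0,0,0,0,0,0]
    - [0,0,0,0,0,0]
    - [0,0,0,0,0,0]

```text
t: 23.53
eef_pos: [0.557, 0.1333, 0.2137]
ee_rot: [-3.142, 0.0, -1.426]
force: [0.3, -0.6, -0.7]
width: 0.0336
```

Request:
move_arm:
  deltas:
    - [0,0,0,0,0,0]
    - [0,0,0,0,0,0]
    - [0,0,0,0,0,0]
    - [0,0,2,0,0,0]
    - [0,0,8,0,0,0]

```text
t: 23.95
eef_pos: [0.5564, 0.1329, 0.2227]
ee_rot: [3.139, -0.001, -1.426]
force: [-1.5, 0.4, -1.2]
width: 0.0334
```

Request:
move_arm:
  deltas:
    - [0,0,16,0,0,0]
    - [0,0,22,0,0,0]
    - [0,0,24,0,0,0]
    - [0,0,22,0,0,0]
    - [0,0,16,0,0,0]

```text
t: 24.37
eef_pos: [0.5571, 0.1333, 0.3265]
ee_rot: [-3.139, 0.001, -1.426]
force: [1.0, -0.2, -0.8]
width: 0.0334
```

Request:
move_arm:
  deltas:
    - [1.5,-15,0,0,0,0]
    - [1.5,-25,0,0,0,0]
    - [1.5,-30,0,0,0,0]
    - [1.5,-30,0,0,0,0]
    - [1.5,-30,0,0,0,0]

```text
t: 24.78
eef_pos: [0.5641, 0.0021, 0.3245]
ee_rot: [-3.141, 0.0, -1.425]
force: [0.5, 1.2, -0.5]
width: 0.0335
```

Request:
move_arm:
  deltas:
    - [1.5,-30,0,0,0,0]
    - [1.5,-30,0,0,0,0]
    - [1.5,-30,0,0,0,0]
    - [1.5,-28,0,0,0,0]
    - [1.5,-16,0,0,0,0]

```text
t: 25.2
eef_pos: [0.5715, -0.1332, 0.3243]
ee_rot: [3.142, -0.0, -1.427]
force: [-0.1, 0.4, -1.4]
width: 0.0331
```

Request:
move_arm:
  deltas:
    - [0,0,0,0,0,0]
    - [0,0,0,0,0,0]
    - [0,0,-10,0,0,0]
    - [0,0,-20,0,0,0]
    - [0,0,-10,0,0,0]

```text
t: 25.62
eef_pos: [0.5713, -0.1298, 0.2818]
ee_rot: [3.14, 0.001, -1.425]
force: [0.1, 0.8, -1.7]
width: 0.0337
```

Request:
move_arm:
  deltas:
    - [0,0,-8,0,0,0]
    - [0,0,-12,0,0,0]
    - [0,0,0,0,0,0]
    - [0,0,0,0,0,0]
    - [0,0,0,0,0,0]

```text
t: 26.03
eef_pos: [0.5723, -0.1305, 0.2642]
ee_rot: [-3.141, -0.0, -1.425]
force: [-0.3, -0.5, -0.7]
width: 0.0333
```

On target; lowering green.

Request:
move_arm:
  deltas:
    - [0,0,-15,0,0,0]
    - [0,0,-18,0,0,0]
    - [0,0,-14,0,0,0]
    - [0,0,-8,0,0,0]
    - [0,0,-3,0,0,0]

```text
t: 26.45
eef_pos: [0.5719, -0.1307, 0.205]
ee_rot: [3.141, 0.0, -1.426]
force: [-0.5, -0.2, -1.1]
width: 0.0336
```

Request:
move_arm:
  deltas:
    - [0,0,-1,0,0,0]
    - [0,0,-0.5,0,0,0]
    - [0,0,-0.5,0,0,0]
    - [0,0,-0.5,0,0,0]
    - [0,0,0,0,0,0]

```text
t: 26.87
eef_pos: [0.5722, -0.1308, 0.2037]
ee_rot: [-3.141, -0.0, -1.426]
force: [-0.6, 0.5, -0.8]
width: 0.0335
```

Request:
move_arm:
  deltas:
    - [0,0,0,0,0,0]
    - [0,0,0,0,0,0]
    - [0,0,0,0,0,0]
    - [0,0,0,0,0,0]
    - [0,0,0,0,0,0]

```text
t: 27.28
eef_pos: [0.5722, -0.1308, 0.2036]
ee_rot: [-3.141, -0.0, -1.426]
force: [-1.3, 0.4, 4.4]
width: 0.033
```

Request:
move_arm:
  deltas:
    - [0,0,0,0,0,0]
    - [0,0,0,0,0,0]
    - [0,0,0,0,0,0]
    - [0,0,0,0,0,0]
    - [0,0,0,0,0,0]
  claw: 0

```text
t: 27.7
eef_pos: [0.5719, -0.1308, 0.2029]
ee_rot: [3.141, 0.0, -1.426]
force: [-0.6, -0.0, 0.2]
width: 0.0613
```

Request:
move_arm:
  deltas:
    - [0,0,0,0,0,0]
    - [0,0,0,0,0,0]
    - [0,0,0,0,0,0]
    - [0,0,5,0,0,0]
    - [0,0,15,0,0,0]

```text
t: 28.12
eef_pos: [0.5711, -0.1308, 0.2217]
ee_rot: [3.138, 0.001, -1.426]
force: [-0.2, 0.1, -0.4]
width: 0.0871
```

Request:
move_arm:
  deltas:
    - [0,0,20,0,0,0]
    - [0,0,20,0,0,0]
    - [0,0,20,0,0,0]
    - [0,0,20,0,0,0]
    - [0,0,20,0,0,0]

```text
t: 28.53
eef_pos: [0.5718, -0.1308, 0.3247]
ee_rot: [-3.141, -0.0, -1.426]
force: [0.3, 0.2, 0.4]
width: 0.0875
```

Request:
move_arm:
  deltas:
    - [-0.5,15,0,0,0,0]
    - [-1,25,0,0,0,0]
    - [-1,32,0,0,0,0]
    - [-1,32,0,0,0,0]
    - [-1,32,0,0,0,0]

```text
t: 28.95
eef_pos: [0.5671, 0.0063, 0.3238]
ee_rot: [-3.141, 0.0, -1.427]
force: [0.9, 0.0, -0.4]
width: 0.0876
```

Request:
move_arm:
  deltas:
    - [-1,32,0,0,0,0]
    - [-1,24,0,0,0,0]
    - [-0.5,14.4,0,0,0,0]
    - [0,0,0,0,0,0]
    - [0,0,-20,0,0,0]

```text
t: 29.37
eef_pos: [0.5663, 0.0767, 0.3067]
ee_rot: [-3.135, 0.001, -1.423]
force: [0.7, 0.2, -0.3]
width: 0.0878
```

Request:
move_arm:
  deltas:
    - [0,0,0,0,0,0]
    - [0,0,0,0,0,0]
    - [0,0,0,0,0,0]
    - [0,0,0,0,0,0]
    - [0,0,0,0,0,0]

```text
t: 29.78
eef_pos: [0.5652, 0.0752, 0.3039]
ee_rot: [-3.141, 0.0, -1.426]
force: [-0.1, -0.5, -0.7]
width: 0.0875
```

Run:
```python
from h import *
s=arm.get_state();print(s["t"],s["eef_pos"],s["ee_rot"],s["force"],s["width"])
im=arm.grab_frame("wrist");cv2.imwrite("pics/w4.png",im[:,:,::-1])
```

```text
29.7833 [0.5652319  0.07520805 0.3039022 ] [-3.14061785e+00  1.53630985e-04 -1.42648628e+00] [-0.14411212 -0.50102583 -0.67647497] 0.08746320161467717
```

View pics/w4.png

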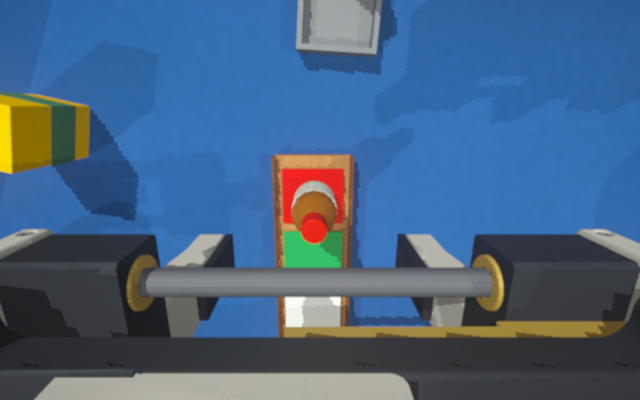

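The red bottle is centred between the fingers (cap at (314,229)) and green has left its pad. Gripping red.

Request:
move_arm:
  deltas:
    - [0,0,-15,0,0,0]
    - [0,0,-20,0,0,0]
    - [0,0,-20,0,0,0]
    - [0,0,-15,0,0,0]
    - [0,0,-10,0,0,0]

```text
t: 30.25
eef_pos: [0.5646, 0.0753, 0.2219]
ee_rot: [3.14, -0.0, -1.426]
force: [-0.3, -0.1, 0.3]
width: 0.0874
```

Request:
move_arm:
  deltas:
    - [0,0,-6,0,0,0]
    - [0,0,-3.5,0,0,0]
    - [0,0,0,0,0,0]
    - [0,0,0,0,0,0]
    - [0,0,0,0,0,0]

```text
t: 30.67
eef_pos: [0.5653, 0.0758, 0.2145]
ee_rot: [-3.14, 0.0, -1.426]
force: [-0.4, -0.2, -0.8]
width: 0.0874
```

Request:
move_arm:
  deltas:
    - [0,0,0,0,0,0]
    - [0,0,0,0,0,0]
    - [0,0,0,0,0,0]
    - [0,0,0,0,0,0]
    - [0,0,0,0,0,0]
  claw: 255

```text
t: 31.08
eef_pos: [0.565, 0.0756, 0.2138]
ee_rot: [-3.141, 0.0, -1.426]
force: [0.5, -0.1, -0.1]
width: 0.06
```

Request:
move_arm:
  deltas:
    - [0,0,0,0,0,0]
    - [0,0,0,0,0,0]
    - [0,0,0,0,0,0]
    - [0,0,0,0,0,0]
    - [0,0,0,0,0,0]

```text
t: 31.5
eef_pos: [0.565, 0.0757, 0.2136]
ee_rot: [-3.142, -0.0, -1.426]
force: [-0.3, 0.0, -0.5]
width: 0.0332
```

Request:
move_arm:
  deltas:
    - [0,0,0,0,0,0]
    - [0,0,0,0,0,0]
    - [0,0,0,0,0,0]
    - [0,0,2,0,0,0]
    - [0,0,8,0,0,0]

```text
t: 31.92
eef_pos: [0.5644, 0.0754, 0.2228]
ee_rot: [3.139, -0.001, -1.426]
force: [-0.7, 0.4, -0.8]
width: 0.0336
```

Request:
move_arm:
  deltas:
    - [0,0,16,0,0,0]
    - [0,0,22,0,0,0]
    - [0,0,24,0,0,0]
    - [0,0,22,0,0,0]
    - [0,0,16,0,0,0]

```text
t: 32.33
eef_pos: [0.5651, 0.0756, 0.3265]
ee_rot: [-3.139, 0.0, -1.426]
force: [-0.8, 0.8, -0.9]
width: 0.0332
```

Request:
move_arm:
  deltas:
    - [0.5,-12,0,0,0,0]
    - [0.5,-22,0,0,0,0]
    - [0.5,-28,0,0,0,0]
    - [0.5,-30,0,0,0,0]
    - [0.5,-28,0,0,0,0]

```text
t: 32.75
eef_pos: [0.567, -0.0458, 0.3237]
ee_rot: [3.141, 0.0, -1.425]
force: [0.1, -0.3, -1.3]
width: 0.0337
```

Request:
move_arm:
  deltas:
    - [0,-18,0,0,0,0]
    - [0,-10.6,0,0,0,0]
    - [0,0,0,0,0,0]
    - [0,0,-10,0,0,0]
    - [0,0,-20,0,0,0]

```text
t: 33.17
eef_pos: [0.5683, -0.0726, 0.2951]
ee_rot: [-3.137, -0.0, -1.426]
force: [1.0, 1.2, -1.0]
width: 0.0329
```

Request:
move_arm:
  deltas:
    - [0,0,-18,0,0,0]
    - [0,0,-12,0,0,0]
    - [0,0,0,0,0,0]
    - [0,0,0,0,0,0]
    - [0,0,0,0,0,0]

```text
t: 33.58
eef_pos: [0.5679, -0.0724, 0.2641]
ee_rot: [-3.141, -0.0, -1.425]
force: [-0.5, 0.2, -0.4]
width: 0.0335
```

Request:
move_arm:
  deltas:
    - [0,0,-15,0,0,0]
    - [0,0,-18,0,0,0]
    - [0,0,-14,0,0,0]
    - [0,0,-8,0,0,0]
    - [0,0,-3,0,0,0]

```text
t: 34.0
eef_pos: [0.5674, -0.0728, 0.2052]
ee_rot: [3.141, -0.0, -1.426]
force: [-0.9, -0.0, -1.2]
width: 0.0339
```

Request:
move_arm:
  deltas:
    - [0,0,-1,0,0,0]
    - [0,0,-0.5,0,0,0]
    - [0,0,-0.5,0,0,0]
    - [0,0,-0.5,0,0,0]
    - [0,0,0,0,0,0]

```text
t: 34.42
eef_pos: [0.5677, -0.073, 0.2037]
ee_rot: [-3.141, 0.0, -1.426]
force: [-0.0, 0.0, -0.6]
width: 0.0334
```

Request:
move_arm:
  deltas:
    - [0,0,0,0,0,0]
    - [0,0,0,0,0,0]
    - [0,0,0,0,0,0]
    - [0,0,0,0,0,0]
    - [0,0,0,0,0,0]

```text
t: 34.83
eef_pos: [0.5677, -0.0729, 0.2036]
ee_rot: [-3.141, -0.0, -1.426]
force: [0.0, 0.1, 4.2]
width: 0.0336
```

Request:
move_arm:
  deltas:
    - [0,0,0,0,0,0]
    - [0,0,0,0,0,0]
    - [0,0,0,0,0,0]
    - [0,0,0,0,0,0]
    - [0,0,0,0,0,0]
  claw: 0

```text
t: 35.25
eef_pos: [0.5674, -0.073, 0.2029]
ee_rot: [3.141, 0.0, -1.426]
force: [0.4, 0.1, 0.0]
width: 0.0618
```

Request:
move_arm:
  deltas:
    - [0,0,0,0,0,0]
    - [0,0,0,0,0,0]
    - [0,0,0,0,0,0]
    - [0,0,5,0,0,0]
    - [0,0,15,0,0,0]

```text
t: 35.67
eef_pos: [0.5666, -0.0731, 0.2217]
ee_rot: [3.138, 0.0, -1.426]
force: [0.1, -0.1, 0.1]
width: 0.087
```

Request:
move_arm:
  deltas:
    - [0,0,20,0,0,0]
    - [0,0,25,0,0,0]
    - [0,0,25,0,0,0]
    - [0,0,25,0,0,0]
    - [0,0,25,0,0,0]

```text
t: 36.08
eef_pos: [0.5672, -0.073, 0.3449]
ee_rot: [-3.141, -0.0, -1.426]
force: [1.2, -0.6, 0.4]
width: 0.0872
```

Request:
move_arm:
  deltas:
    - [0,-15,20,0,0,0]
    - [0,-20,20,0,0,0]
    - [0,-20,20,0,0,0]
    - [0,-20,20,0,0,0]
    - [0,-15,10,0,0,0]

```text
t: 36.5
eef_pos: [0.5674, -0.1643, 0.4366]
ee_rot: [-3.138, -0.001, -1.426]
force: [0.2, 0.5, -0.1]
width: 0.0877
```

Request:
move_arm:
  deltas:
    - [0,0,0,0,0,0]
    - [0,0,0,0,0,0]
    - [0,0,0,0,0,0]
    - [0,0,0,0,0,0]
    - [0,0,0,0,0,0]

```text
t: 36.92
eef_pos: [0.5674, -0.1623, 0.4324]
ee_rot: [3.14, 0.0, -1.425]
force: [-0.6, 0.4, -0.1]
width: 0.0877
```

Run:
```python
from h import *
s=arm.get_state();print(s["t"],s["eef_pos"],s["force"],s["width"])
im=arm.grab_frame("wrist");K,T=camT("wrist",s)
v=cv2.resize(im[20:320,220:420,::-1].copy(),None,fx=2,fy=2,interpolation=cv2.INTER_CUBIC)
u=proj(loc([.5747,-.1597,.083],[(0,y,.084) for y in(.087,.029,-.029,-.087)]+[(x,y,.016) for x in(.031,-.031) for y in(.118,-.118)]),K,T)
for q in u: cv2.drawMarker(v,tuple(int(round(2*a)) for a in q-[220,20]),(255,0,255),1,10)
sc=cv2.resize(arm.grab_frame("scene")[130:280,190:390,::-1],None,fx=2,fy=2)
out=np.zeros((600,800,3),np.uint8);out[:,:400]=v;out[:300,400:]=sc;cv2.imwrite("pics/fin.png",out)
```

```text
36.9167 [ 0.56739462 -0.16227509  0.43240631] [-0.61310388  0.39142079 -0.11903147] 0.0876597658315563
```

View pics/fin.png

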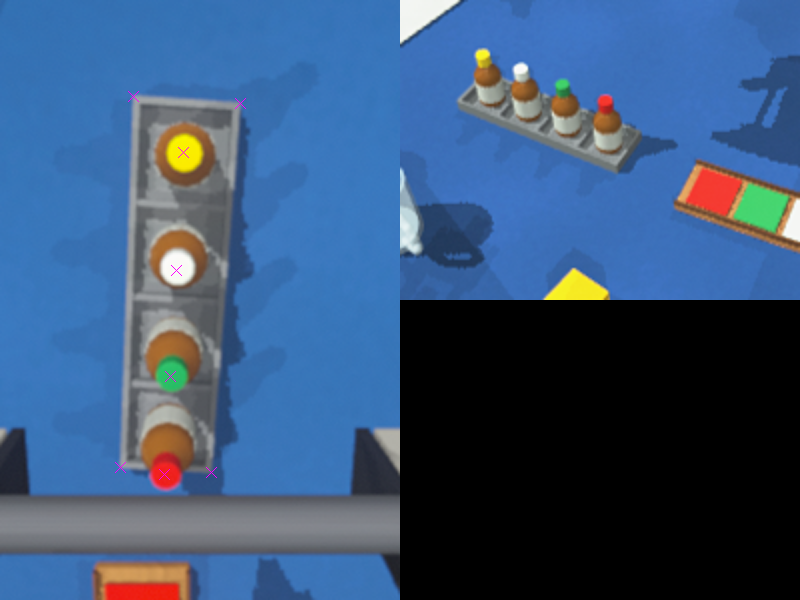

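All four bottles stand upright in the rack. The caps at (183,152), (177,267), (171,374) and (165,472) lie on the predicted compartment centres within about 1–2 mm.

```bash
python3 -c "
from station import arm
print(arm.job_done())"
```

```text
the job is handed in; nothing more can be done
None
```

All four bottles are in the rack in reversed order, and I handed the job in at about 37 s of the 115 s allowed. From the robot's left, the tray read yellow, white, green, red. The rack now reads red, green, white, yellow.

- **Handling:** Each bottle was gripped at 15 N across the row, lifted over the others and lowered until I felt contact (4–6.5 N). It was then released without dropping.
- **Last checks:** The final wrist and scene pictures show every bottle upright. The caps lie within about 2 mm of the compartment centres I worked out, against 14 mm allowed. The gripper was open, well above the bottles and touching nothing.
- **Failures or disagreements:** None in the measurements I relied on. Early on, one of the networks gave a few wrong matches, such as the red bottle in the scene picture. I settled the order and positions from the top and wrist pictures instead.

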